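# Pack three plated fittings into the lidded crate

### The job

Pack the three finished fittings - the plated frame leaning in the slanted rack, the pull handle and the brass bracket - into the red crate with the white lid, lowering each one in rather than dropping it. When all three are in, swing the lid over without slamming it and press it down firmly with the gripper until it is fully shut. Leave the bottle, the tape roll and the mug where they are.

Things in the scene. Friction and masses are not known exactly. Their poses are not given: they have to be found in the camera images.
- crate: open red plastic crate, fixed to the table; outside 180 mm (its x) by 270 mm (its y) by 105 mm high, walls and floor 5 mm. Origin: centre of its underside, z up. Its white lid is hinged along its +x rim (the side away from the robot).
- lid (a joint): angle of the crate's lid, rad: 0 = fully shut (level), about 1.8 = open, standing just past upright above the crate's +x rim. Stiff hinge: the lid stays where it is left; about 3 N at its free edge moves it. Shut, it rests on the crate's rim, so everything in the crate must lie below the rim.
- lid_hinge (a point): point on the hinge line, middle of the lid's width, on the lid's lower face, 106 mm above the table; its axes are the lid's (equal to the crate's when shut); the lid extends along its -x, its upper (outer) face is 6 mm along +z. The lid opens by turning about +y.
- lid_edge (a point): middle of the lid's free edge, on its upper (outer) face, 180 mm from the hinge line; moves with the lid. The lid is a flat white plate 184 mm from hinge to free edge, 272 mm wide, 6 mm thick, with a 60 mm wide red tab standing 17 mm past the middle of the free edge.
- rack: fixed green draining rack, 268 mm wide (y). Origin: on the table below the middle of its ledge, z up. The frame stands on the ledge (50 mm high) leaning 35 degrees to the rack's -x (roughly world +y) on two bars at y = +-55 mm, 54 mm tall. Above, a 22 mm square rail along y at x = +6 mm, 248 to 270 mm high, on posts at y = +-125 mm: it blocks a gripper coming straight down.
- frame: plated plate with a white panel, 130 mm wide (its y), 84 mm tall (its z), 8 mm thick (its x), 0.18 kg. Origin: middle of its lower edge; z points up along its face to the top edge, along the 35 degree lean. To be pinched across its 8 mm thickness at the middle of the top edge, with the gripper tilted along its lean; between the rack's two bars both faces are free.
- handle: plated D-shaped pull handle standing on its two feet, 140 mm long (its x), 46 mm tall. Grip bar 14 mm wide (y) and 12 mm high, its centre line 40 mm above the origin; feet are 34 mm discs at x = +-56 mm. Origin: on the table below its middle. 0.2 kg.
- bracket: brass angle bracket: upright plate 100 mm long (its x), 62 mm tall, 6 mm thick (y), and a base plate 100 by 50 mm, 6 mm thick, that lies flat from y = +3 to +53 mm. Origin: on the table below the middle of the upright plate. 0.22 kg.
- bottle: bystander: blue bottle, 60 mm across, 170 mm high; origin at its base centre.
- tape: bystander: amber roll of tape lying flat, 100 mm across, 45 mm high; origin at its base centre.
- mug: bystander: white mug, 80 mm across, 90 mm high; origin at its base centre.
There are look-alikes about, which are no part of the job. Of the things that look like the handle, take the one that is nearest to the robot's base at the start. There is more than one size of the bracket; the one meant has the size given above.

How it is judged:
By the outcome, as a careful person would: the job done as asked, in the order asked, and still so for the second after the job is handed in, with the robot touching nothing.
It also fails if it takes over 72 s, if anything falls off the work surface, if the arm or the gripper's body presses on something with over 40 N, if the wrist force passes 120 N, or if a joint passes its speed limit or range.

### The arm

A 6-joint arm with a two-finger parallel gripper is mounted at the origin on the work surface. World frame = base frame: x ahead of the robot, y to its left, z up, the work surface at z = 0. Lengths are in m, angles in rad, forces in N, time in s.
With the tool pointing down it reaches from about 0.25 to 0.775 m from the base axis. Payload 4 kg.
Tool frame: the origin (TCP) lies between the finger pads; the fingertips stand 25 mm ahead of it and the grasp point (between the pads) lies 6 mm ahead of it (robot.tips_ahead is the distance from the TCP to the fingertips, in m); z points along the fingers, y is the line along which they close (so a half turn about z gives the same grasp; the last joint's range is limited). The gripper opens to 85 mm and grips with 20 to 120 N. Pads are 22 mm wide; open, the fingers measure 114 mm over their backs; the gripper's body (76 mm by 85 mm) begins 54 mm behind the grasp point. The pads swing forward as they close: fully open they stand 13 mm farther back than shut.
Start: joints at [1.043, 0.087, 1.371, -0, 1.684, -0.103], TCP at [0.227, 0.501, 0.256] pointing down, gripper open.
Joint ranges: [-3.1, 3.1], [-0.76, 2.03], [0.27, 2.55], [-1.08, 4.22], [0.17, 2.65], [-2.57, 2.57]. Speed limits (rad/s): [2.79, 2.79, 3.14, 3.14, 3.14, 3.14].

### API

Orientations are given as a unit quaternion [w, x, y, z].
In Python, from bench import robot gives the robot as it stands.
- The arm moves only by the tool step_arm, never from a script. Its argument "steps" is a list of rows, each an object of numbers: "wx", "wy", "wz": the turn, a rotation vector about the tool's x, y, z in rad; "tx", "ty", "tz": the shift along the tool's x, y, z in m; "grip": the opening, from 0 (shut) to 1 (fully open). In form: [{"wx": .., "wy": .., "wz": .., "tx": .., "ty": .., "tz": .., "grip": ..}, ...]. A call has 1 to 10 rows; each row is the pose to reach, as a shift and turn from the pose commanded when the call began, along the tool's axes at that moment; what a row does not reach only later rows make up. A row lasts 1/8 s, in which the tool goes at most 62.5 mm and 10.7 degrees, less where a joint would pass 70% of its speed; a pose out of reach is approached as far as the arm can. A call with a gripper value outside its range is refused whole. The fingers move at their own pace and stop on an object; the grip force is fixed at half the most. Time passes only in rows, so rows that repeat a pose let the fingers close. It gives the time, the measured TCP pose, the force, the opening and the grip force at its end, in the units of the state.
- robot.state(): the state, without advancing time (a new reading comes with each control period).
- robot.get_image(name): name is "side" or "top" or "wrist"; returns (picture, depth): 420x560x3 uint8, blue, green, red; 420x560 float32, m along the optical axis (not along the pixel's ray), 0 where there is no reading.
- robot.calibration(name): a dict with "camera_matrix" (3x3 intrinsics, pixels), "D" ([k1, k2, p1, p2, k3] as OpenCV has them; the pictures are not rectified), "R" (3x3) and "t" (3): a world point X has camera coordinates R X + t; the wrist camera has in their place "mount" (4x4, takes a point from camera to tool coordinates, whose origin is the TCP and whose axes are the flange's). Camera axes: x right, y down, z forward; pixel columns grow to the right and rows downward; lengths in m; the calibration is good to about 2 mm. A picture is of the moment at which its call begins: read the wrist's pose just before it. calibration takes no time and is no camera call.
- robot.job_done(): hands the job in; it is judged then, once.
Trained networks look in the newest picture that a camera, given by its name, has taken for a name from the list of things; names that differ only in an ending like _2 or _b are one class to them, and where a whole thing is asked for, a point or a joint stands for the part that bears it (a point fixed in the world has none). Each returns a list of dicts, best first, with "conf" (0 to 1); they miss things now and then, are a little off and sometimes report something else, mostly with a low value. They report only what shows in the picture. A call takes as long as a camera call. They do not tell look-alikes from the thing itself.
- robot.trace(query, camera): "pixels" (420x560 bool, what is visible of it) and "location" ([column, row] in pixels, amid what is visible of it).
- robot.spot_point(query, camera): "location" ([column, row] in pixels: a listed point, or the origin of a listed thing).
The state is a dict: "clock": time; "joints": joint angles; "joint_velocities": joint speeds; "effort": joint torques, N m; "eef_pos": TCP position; "tcp_rot": TCP orientation; "wrist_force": force on the tool from outside, world axes, zero at the start; "torque": the same for the moment, N m; "gripper_width": opening from 0.0 (shut) to 1.0 (fully open); "grasp_force": force on a finger pad.
Only numpy, scipy, OpenCV 4.12 (cv2) and the standard library are available. Lean on these libraries where they do the work, as an engineer would, in place of code of your own. Each camera call takes 0.05 s, during which the arm holds its last target. There are 200 camera calls.

## Working session

There is one attempt and no reset: what is moved stays moved. The work goes in short steps, Python scripts to look and compute and a tool call to move; the robot and the scene stay as the last step left them, time stands still between calls to the robot, and variables do not carry over. Pictures are saved under pics/ and viewed, at most 10 in all, crops included, and the job is handed in when it is done.

Besides the shell and the picture viewer there is one more tool, called after "Emit:" as name([rows], argument=value, ...), one row to a line, values as JSON. step_arm: Moves the arm, as the interface text tells. Its arguments: {"type":"object","properties":{"steps":{"type":"array","items":{"type":"object","properties":{"wx":{"type":"number"},"wy":{"type":"number"},"wz":{"type":"number"},"tx":{"type":"number"},"ty":{"type":"number"},"tz":{"type":"number"},"grip":{"type":"number"}}}}},"required":["steps"]}

```bash
mkdir -p pics
cat > h.py <<'E'
import numpy as np, cv2
from scipy.spatial.transform import Rotation as Rot
from bench import robot
def q2R(q): return Rot.from_quat([q[1],q[2],q[3],q[0]]).as_matrix()
class Cam:
    def __init__(s,name):
        s.name=name; c=robot.calibration(name); s.K=np.array(c["camera_matrix"]);s.D=np.array(c["D"])
        if name=="wrist":
            st=robot.state(); T=np.eye(4);T[:3,:3]=q2R(st["tcp_rot"]);T[:3,3]=st["eef_pos"]
            M=T@np.array(c["mount"]); s.Rw=M[:3,:3]; s.o=M[:3,3]
        else:
            R=np.array(c["R"]); s.Rw=R.T; s.o=-R.T@np.array(c["t"])
        s.img,s.d=robot.get_image(name)
    def cloud(s,mask=None):
        m=(s.d>0) if mask is None else (mask&(s.d>0))
        v,u=np.nonzero(m)
        p=cv2.undistortPoints(np.stack([u,v],1).astype(np.float64)[:,None],s.K,s.D)[:,0]
        z=s.d[v,u][:,None]
        return np.hstack([p,np.ones_like(z)])*z@s.Rw.T+s.o
    def ray(s,px):
        p=cv2.undistortPoints(np.array([[px]],float),s.K,s.D)[0,0]
        return s.Rw@np.array([p[0],p[1],1])
    def atz(s,px,z):
        r=s.ray(px); return s.o+r*(z-s.o[2])/r[2]
E
cat > a.py <<'E'
from h import *
cs={n:Cam(n) for n in("side","top")}
for n,c in cs.items():
    cv2.imwrite(f"pics/{n}0.png",c.img); print(n,c.o.round(3))
np.set_printoptions(suppress=True,precision=3)
for n,c in cs.items():
    for q in ["crate","lid","rack","frame","handle","bracket","bottle","tape","mug"]:
        for r in robot.trace(q,n)[:4]:
            if r["conf"]<.2: continue
            P=c.cloud(r["pixels"])
            if len(P)<10: continue
            print(n,q,round(r["conf"],2),np.round(r["location"]),len(P),np.median(P,0),np.percentile(P,3,axis=0),np.percentile(P,97,axis=0))
E
python3 a.py
```

```text
side [ 0.284 -0.656  0.891]
top [0.562 0.021 0.896]
side crate 0.76 [224. 151.] 10743 [0.59  0.271 0.077] [0.442 0.131 0.003] [0.661 0.4   0.279]
side crate 0.33 [323. 345.] 2912 [ 0.53  -0.336  0.089] [ 0.471 -0.368  0.055] [ 0.591 -0.305  0.12 ]
side lid 0.79 [248. 110.] 3563 [0.645 0.251 0.208] [0.623 0.134 0.112] [0.664 0.39  0.287]
side rack 0.81 [342. 322.] 7447 [ 0.544 -0.371  0.2  ] [ 0.404 -0.415  0.001] [ 0.664 -0.3    0.272]
side frame 0.87 [323. 346.] 2910 [ 0.53  -0.336  0.089] [ 0.471 -0.367  0.055] [ 0.59  -0.305  0.12 ]
side handle 0.74 [297. 164.] 482 [0.759 0.176 0.038] [0.701 0.149 0.001] [0.828 0.204 0.048]
side handle 0.61 [293. 247.] 709 [ 0.615 -0.072  0.039] [ 0.557 -0.113  0.   ] [ 0.674 -0.032  0.047]
side bracket 0.95 [252. 312.] 502 [ 0.459 -0.167  0.005] [ 0.439 -0.202  0.001] [ 0.475 -0.14   0.043]
side bracket 0.6 [213. 239.] 375 [0.461 0.056 0.004] [0.436 0.028 0.001] [0.487 0.089 0.041]
side bracket 0.57 [225. 276.] 1044 [ 0.445 -0.074  0.021] [ 0.399 -0.092  0.001] [ 0.498 -0.022  0.063]
side tape 0.57 [375. 264.] 1377 [ 0.746 -0.203  0.035] [ 0.699 
[... 1078 characters left out ...]
001] [0.488 0.089 0.041]
top bottle 0.93 [267. 140.] 911 [0.769 0.013 0.113] [ 0.752 -0.014 -0.   ] [0.801 0.039 0.171]
top bottle 0.6 [363. 150.] 1059 [ 0.75  -0.203  0.043] [ 0.7   -0.246 -0.   ] [ 0.793 -0.154  0.047]
top bottle 0.23 [124. 188.] 5773 [0.648 0.265 0.221] [0.624 0.138 0.111] [0.665 0.391 0.295]
top tape 0.72 [370. 156.] 1040 [ 0.749 -0.206  0.043] [ 0.7   -0.248 -0.   ] [ 0.793 -0.154  0.047]
top tape 0.54 [428. 251.] 759 [ 0.535 -0.329  0.104] [ 0.475 -0.37   0.052] [ 0.592 -0.3    0.121]
top mug 0.92 [120. 156.] 1305 [0.744 0.354 0.044] [0.71  0.301 0.002] [0.77  0.377 0.09 ]
top mug 0.25 [430. 254.] 741 [ 0.53  -0.329  0.104] [ 0.469 -0.365  0.04 ] [ 0.591 -0.3    0.121]
```

View pics/top0.png

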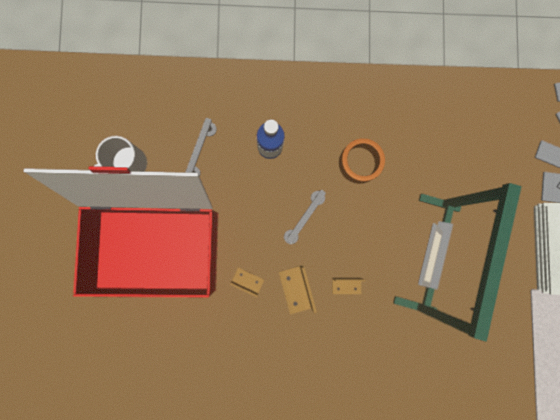

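View pics/side0.png

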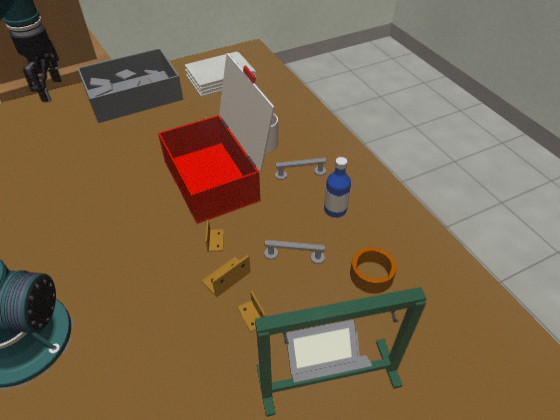

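The top view shows the crate at (145,250) with its lid standing behind it. The near handle is at (305,217), with a look-alike at (200,150). The large bracket is at (297,288) between two small ones, and the frame in its rack is at (437,255). The side view agrees, so I'm fitting poses from the depth clouds.

```bash
cat > b.py <<'E'
from h import *
np.set_printoptions(suppress=True,precision=4)
P=[];S=[]
cs={n:Cam(n) for n in("top","side")}
def get(q,lo,hi):
    out=[]
    for n,c in cs.items():
        A=c.cloud(); 
        out.append(A[(A>lo).all(1)&(A<hi).all(1)])
    return out
def rect(A): 
    r=cv2.minAreaRect((A[:,:2]*1000).astype(np.float32)); return np.round(r[0],1),np.round(r[1],1),round(r[2],2)
def pln(A):
    for _ in range(4):
        c=A.mean(0);n=np.linalg.svd(A-c,full_matrices=False)[2][2];d=(A-c)@n; A=A[abs(d)<max(.002,1.5*d.std())]
    return c,n*np.sign(n[2]+1e-9),len(A)
def tr(q,cond):
    o=[]
    for n,c in cs.items():
        for r in robot.trace(q,n):
            A=c.cloud(r["pixels"])
            if len(A)>10 and cond(np.median(A,0)): o.append((n,A));break
    return o
for n,A in tr("handle",lambda m:abs(m[0]-.615)<.03 and abs(m[1]+.07)<.03):
    B=A[A[:,2]>.036]; print("handle",n,rect(B),B[:,2].max(), np.median(B,0))
for n,A in tr("bracket",lambda m:abs(m[0]-.447)<.03 and abs(m[1]+.065)<.03):
    print("br all",n,rect(A)); B=A[A[:,2]>.02]; print("  upright",len(B),rect(B),B.max(0)); B=A[A[:,2]>.054];print("  top",len(B),rect(B))
for n,A in tr("frame",lambda m:m[1]<-.28):
    print("frame",n,pln(A),A.max(0),A.min(0)); B=A[A[:,2]>.113]; print(" top",rect(B),B.max(0))
for n,A in tr("lid",lambda m:True): print("lid",n,pln(A),A.max(0))
for n,A in zip(cs,get("",[.40,.1,.097],[.635,.44,.112])): print("rim",n,len(A),rect(A),np.median(A,0))
for n,A in zip(cs,get("",[.40,.1,.002],[.62,.44,.012])): print("floor",n,len(A),np.median(A,0))
for n,A in zip(cs,get("",[.35,-.45,.23],[.7,-.25,.29])): print("rail",n,rect(A))
st=robot.state(); print(st["clock"],st["eef_pos"],q2R(st["tcp_rot"]),st["gripper_width"])
E
python3 b.py
```

```text
handle top (array([614.9, -71.7]), array([ 14. , 138.2]), 56.27) 0.050567682904375855 [ 0.6148 -0.0716  0.0453]
handle side (array([614.7, -71.5]), array([ 17.4, 138.6]), 55.64) 0.049239735700031595 [ 0.6139 -0.0727  0.0445]
br all top (array([446.3, -54.4]), array([101.6,  56.1]), 17.06)
  upright 180 (array([455.6, -77.4]), array([97.4,  6.1]), 16.34) [ 0.5025 -0.0617  0.0655]
  top 129 (array([455.6, -77.5]), array([97.4,  5.8]), 16.29)
br all side (array([445.4, -51.5]), array([99.1, 63.4]), 16.11)
  upright 509 (array([452.9, -77.4]), array([99. ,  9.4]), 16.11) [ 0.5009 -0.0643  0.0657]
  top 171 (array([452.5, -77.1]), array([97.2,  9.4]), 16.63)
frame top (array([ 0.5308, -0.3338,  0.0947]), array([-0.2087, -0.7833,  0.5856]), 545) [ 0.5972 -0.2973  0.1228] [ 0.4655 -0.3743  0.0542]
 top (array([ 536.8, -316.2]), array([ 11.7, 125.4]), 75.12) [ 0.5972 -0.2973  0.1228]
frame side (array([ 0.5305, -0.3368,  0.0888]), array([-0.2096, -0.7891,  0.5774]), 2406) [ 0.5976 -0.2986  0.1235] [ 0.4635 -0.3763  0.0437]
 top (array([ 537.7, -317. ]), array([ 14.5, 125.6]), 76.3) [ 0.5976 -0.2986  0.1235]
lid top (array([0.6457, 0.2662, 0.2124]), array([-0.9764, -0.0017,  0.2161]), 5512) [0.7173 0.545  0.3031]
lid side (array([0.6438, 0.2546, 0.2048]), array([-0.9761, -0.0025,  0.2171]), 3286) [0.8175 0.6924 0.3044]
rim top 1401 (array([534.6, 265.2]), array([183.5, 272.2]), 0.53) [0.5393 0.2757 0.1039]
rim side 884 (array([534.2, 267.6]), array([186.8, 277.4]), 0.22) [0.5492 0.2358 0.1037]
floor top 7760 [0.5305 0.2734 0.0044]
floor side 2454 [0.5331 0.3059 0.005 ]
rail top (array([ 533.6, -368.5]), array([ 24.7, 267.4]), 74.99)
rail side (array([ 533.7, -370.9]), array([ 32.3, 268.7]), 74.72)
1.5 [0.2267 0.5011 0.2563] [[-0.9111  0.4121  0.0001]
 [ 0.4121  0.9111  0.    ]
 [-0.0001  0.0001 -1.    ]] 1.0013794748525426
```

```bash
cat > mv.py <<'E'
from h import *
def Rt(z,y):
    z=np.array(z,float);z/=np.linalg.norm(z);y=np.array(y,float);y-=z*(y@z);y/=np.linalg.norm(y)
    return np.stack([np.cross(y,z),y,z],1)
def down(a): return Rt([0,0,-1],[np.cos(a),np.sin(a),0])
def rel(*tg):
    st=robot.state();R0=q2R(st["tcp_rot"]);p0=np.array(st["eef_pos"])
    print("t",round(st["clock"],2),"p",p0.round(4),"F",np.round(st["wrist_force"],1),"w",round(st["gripper_width"],3),"gf",round(st["grasp_force"],1))
    for p,R in tg:
        t=R0.T@(np.array(p)-p0);w=Rot.from_matrix(R0.T@R).as_rotvec()
        print("t",t.round(4),"w",w.round(3),"rows",round(max(np.linalg.norm(t)/.0625,np.linalg.norm(w)/.187),1))
n=np.array([-.209,-.786,.582]);n/=np.linalg.norm(n)
zf=np.array([.1475,.5545,.819]);zf/=np.linalg.norm(zf)
RF=Rt(-zf,-n); T=np.array([.537,-.312,.119])
E
python3 -c "
from mv import *
rel((T+.1*zf,RF),(T-.008*zf,RF),([.45,-.1,.28],RF))"
```

```text
t 1.5 p [0.2267 0.5011 0.2563] F [-0.4 -0.4  0.5] w 1.001 gf 0.0
t [-0.6084 -0.5564  0.0554] w [ 0.61 -0.05 -0.16] rows 13.2
t [-0.6186 -0.6175  0.1439] w [ 0.61 -0.05 -0.16] rows 14.2
t [-0.4512 -0.4557 -0.0237] w [ 0.61 -0.05 -0.16] rows 10.3
```

Emit:
step_arm([
  {"tx": -0.45, "ty": -0.455, "tz": -0.024, "wx": 0.61, "wy": -0.05, "wz": -0.16, "grip": 1},
  {"tx": -0.45, "ty": -0.455, "tz": -0.024, "wx": 0.61, "wy": -0.05, "wz": -0.16, "grip": 1},
  {"tx": -0.45, "ty": -0.455, "tz": -0.024, "wx": 0.61, "wy": -0.05, "wz": -0.16, "grip": 1},
  {"tx": -0.45, "ty": -0.455, "tz": -0.024, "wx": 0.61, "wy": -0.05, "wz": -0.16, "grip": 1},
  {"tx": -0.45, "ty": -0.455, "tz": -0.024, "wx": 0.61, "wy": -0.05, "wz": -0.16, "grip": 1},
  {"tx": -0.45, "ty": -0.455, "tz": -0.024, "wx": 0.61, "wy": -0.05, "wz": -0.16, "grip": 1},
  {"tx": -0.45, "ty": -0.455, "tz": -0.024, "wx": 0.61, "wy": -0.05, "wz": -0.16, "grip": 1},
  {"tx": -0.45, "ty": -0.455, "tz": -0.024, "wx": 0.61, "wy": -0.05, "wz": -0.16, "grip": 1},
  {"tx": -0.45, "ty": -0.455, "tz": -0.024, "wx": 0.61, "wy": -0.05, "wz": -0.16, "grip": 1},
  {"tx": -0.45, "ty": -0.455, "tz": -0.024, "wx": 0.61, "wy": -0.05, "wz": -0.16, "grip": 1},
])

```text
clock: 2.75
eef_pos: [0.4442, -0.0864, 0.28]
tcp_rot: [-0.039, 0.123, 0.946, -0.298]
wrist_force: [0.5, 0.6, 0.3]
gripper_width: 0.999
grasp_force: 0.0
```

```bash
python3 -c "
from mv import *
rel((T+.1*zf,RF),(T-.008*zf,RF))"
```

```text
t 2.75 p [ 0.4442 -0.0864  0.28  ] F [0.5 0.6 0.3] w 0.999 gf 0.0
t [-0.1475 -0.0668  0.1434] w [0.    0.001 0.   ] rows 3.5
t [-0.1474 -0.0668  0.2514] w [0.    0.001 0.   ] rows 4.8
```

Emit:
step_arm([
  {"tx": -0.147, "ty": -0.067, "tz": 0.143, "grip": 1},
  {"tx": -0.147, "ty": -0.067, "tz": 0.143, "grip": 1},
  {"tx": -0.147, "ty": -0.067, "tz": 0.143, "grip": 1},
  {"tx": -0.147, "ty": -0.067, "tz": 0.143, "grip": 1},
  {"tx": -0.147, "ty": -0.067, "tz": 0.143, "grip": 1},
])

```text
invalid input
```

```bash
python3 -c "
from mv import *
c=Cam('wrist'); cv2.imwrite('pics/w1.png',c.img)
A=c.cloud()
for r in robot.trace('frame','wrist')[:2]:
    B=c.cloud(r['pixels']); print(r['conf'],r['location'],np.median(B,0).round(3),B.max(0).round(3),B.min(0).round(3))
    L=(B-T)@np.stack([np.cross(n,zf),n,zf],1); print(np.percentile(L,[2,50,98],axis=0).round(4))
    e=L[L[:,2]>-.006]; print('top strip',len(e),np.percentile(e,[2,50,98],axis=0).round(4))
rel((T+.1*zf,RF),(T-.008*zf,RF))"
```

```text
0.71 [231.6, 277.5] [ 0.525 -0.318  0.108] [ 0.666 -0.293  0.122] [ 0.462 -0.481 -0.001]
[[-0.0605 -0.0047 -0.0815]
 [ 0.0101 -0.0036 -0.0112]
 [ 0.065   0.004   0.0011]]
top strip 594 [[-0.0605 -0.0046 -0.0051]
 [ 0.0077 -0.0005 -0.0003]
 [ 0.0642  0.0038  0.0014]]
t 2.85 p [ 0.4442 -0.0892  0.2803] F [-0.6  0.5  0.3] w 1.0 gf 0.0
t [-0.1478 -0.063   0.1417] w [-0.002 -0.003 -0.007] rows 3.4
t [-0.1481 -0.0628  0.2497] w [-0.002 -0.003 -0.007] rows 4.8
```

View pics/w1.png

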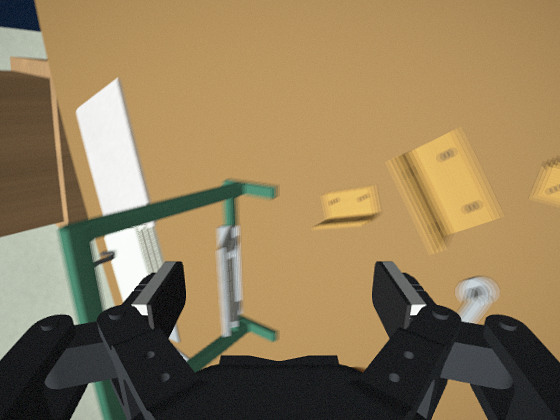

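The wrist view shows the frame's top edge at (230,280) between the bars, within about 2 mm of the estimate. The move was refused, possibly because it left out the turn keys, so I'll send it again with every key.

Emit:
step_arm([
  {"wx": 0, "wy": 0, "wz": 0, "tx": -0.148, "ty": -0.063, "tz": 0.142, "grip": 1},
  {"wx": 0, "wy": 0, "wz": 0, "tx": -0.148, "ty": -0.063, "tz": 0.142, "grip": 1},
  {"wx": 0, "wy": 0, "wz": 0, "tx": -0.148, "ty": -0.063, "tz": 0.142, "grip": 1},
  {"wx": 0, "wy": 0, "wz": 0, "tx": -0.148, "ty": -0.063, "tz": 0.142, "grip": 1},
  {"wx": 0, "wy": 0, "wz": 0, "tx": -0.148, "ty": -0.063, "tz": 0.142, "grip": 1},
  {"wx": 0, "wy": 0, "wz": 0, "tx": -0.148, "ty": -0.063, "tz": 0.142, "grip": 1},
])

```text
clock: 3.6
eef_pos: [0.5526, -0.25, 0.1999]
tcp_rot: [-0.039, 0.123, 0.946, -0.298]
wrist_force: [-0.3, -0.1, -0.5]
gripper_width: 1.001
grasp_force: 0.0
```

```bash
python3 -c "
from mv import *
rel((T+.1*zf,RF),(T-.008*zf,RF))"
```

```text
t 3.6 p [ 0.5526 -0.25    0.1999] F [-0.3 -0.1 -0.5] w 1.001 gf 0.0
t [-0.0008 -0.006   0.003 ] w [0.    0.    0.001] rows 0.1
t [-0.0008 -0.006   0.111 ] w [0.    0.    0.001] rows 1.8
```

Emit:
step_arm([
  {"wx": 0, "wy": 0, "wz": 0, "tx": 0, "ty": -0.003, "tz": 0.03, "grip": 1},
  {"wx": 0, "wy": 0, "wz": 0, "tx": 0, "ty": -0.003, "tz": 0.06, "grip": 1},
  {"wx": 0, "wy": 0, "wz": 0, "tx": 0, "ty": -0.003, "tz": 0.06, "grip": 1},
  {"wx": 0, "wy": 0, "wz": 0, "tx": 0, "ty": -0.003, "tz": 0.06, "grip": 1},
])

```text
clock: 4.1
eef_pos: [0.5439, -0.2858, 0.1539]
tcp_rot: [-0.038, 0.123, 0.946, -0.299]
wrist_force: [0.4, -0.0, 0.7]
gripper_width: 1.0
grasp_force: 0.0
```

```bash
python3 -c "
from mv import *
rel((T-.008*zf,RF))"
```

```text
t 4.1 p [ 0.5439 -0.2858  0.1539] F [ 0.4 -0.   0.7] w 1.0 gf 0.0
t [ 0.     -0.0021  0.0522] w [-0.     0.003 -0.   ] rows 0.8
```

Emit:
step_arm([
  {"wx": 0, "wy": 0, "wz": 0, "tx": 0, "ty": -0.002, "tz": 0.03, "grip": 1},
  {"wx": 0, "wy": 0, "wz": 0, "tx": 0, "ty": -0.002, "tz": 0.051, "grip": 1},
  {"wx": 0, "wy": 0, "wz": 0, "tx": 0, "ty": -0.002, "tz": 0.051, "grip": 1},
  {"wx": 0, "wy": 0, "wz": 0, "tx": 0, "ty": -0.002, "tz": 0.051, "grip": 0.5},
  {"wx": 0, "wy": 0, "wz": 0, "tx": 0, "ty": -0.002, "tz": 0.051, "grip": 0},
  {"wx": 0, "wy": 0, "wz": 0, "tx": 0, "ty": -0.002, "tz": 0.051, "grip": 0},
  {"wx": 0, "wy": 0, "wz": 0, "tx": 0, "ty": -0.002, "tz": 0.051, "grip": 0},
  {"wx": 0, "wy": 0, "wz": 0, "tx": 0, "ty": -0.002, "tz": 0.051, "grip": 0},
  {"wx": 0, "wy": 0, "wz": 0, "tx": 0, "ty": -0.002, "tz": 0.051, "grip": 0},
])

```text
clock: 5.22
eef_pos: [0.5354, -0.3168, 0.1122]
tcp_rot: [-0.039, 0.124, 0.946, -0.299]
wrist_force: [-0.5, 0.8, 2.5]
gripper_width: 0.082
grasp_force: 60.5
```

```bash
cat >> mv.py <<'E'
th=np.radians(10); zc=np.array([0,np.sin(th),np.cos(th)]); RC=Rt(-zc,[0,np.cos(th),-np.sin(th)])
FB=np.array([.534,.35,.006]); PF=FB+.076*zc  # frame TCP at placing (76 mm above lower edge)
E
python3 -c "
from mv import *
rel((T+.1*zf,RF),(T+.15*zf,RF),(PF,RC))"
```

```text
t 5.22 p [ 0.5354 -0.3168  0.1122] F [-0.5  0.8  2.5] w 0.082 gf 60.5
t [-3.000e-04  1.000e-04 -1.085e-01] w [-0.001  0.001 -0.   ] rows 1.7
t [-4.000e-04  1.000e-04 -1.585e-01] w [-0.001  0.001 -0.   ] rows 2.5
t [ 0.176   0.5556 -0.3517] w [-0.435 -0.1   -0.242] rows 10.9
```

Emit:
step_arm([
  {"wx": 0, "wy": 0, "wz": 0, "tx": 0, "ty": 0, "tz": -0.02, "grip": 0},
  {"wx": 0, "wy": 0, "wz": 0, "tx": 0, "ty": 0, "tz": -0.06, "grip": 0},
  {"wx": 0, "wy": 0, "wz": 0, "tx": 0, "ty": 0, "tz": -0.11, "grip": 0},
  {"wx": 0, "wy": 0, "wz": 0, "tx": 0, "ty": 0, "tz": -0.16, "grip": 0},
  {"wx": 0, "wy": 0, "wz": 0, "tx": 0, "ty": 0, "tz": -0.19, "grip": 0},
  {"wx": 0, "wy": 0, "wz": 0, "tx": 0, "ty": 0, "tz": -0.19, "grip": 0},
  {"wx": 0, "wy": 0, "wz": 0, "tx": 0, "ty": 0, "tz": -0.19, "grip": 0},
])

```text
clock: 6.1
eef_pos: [0.5625, -0.2113, 0.2647]
tcp_rot: [-0.041, 0.123, 0.946, -0.298]
wrist_force: [-0.0, -0.1, -2.5]
gripper_width: 0.086
grasp_force: 60.1
```

```bash
python3 -c "
from mv import *
rel((PF+[0,-.03,.19],RC),(PF+[0,0,.03],RC))"
```

```text
t 6.1 p [ 0.5625 -0.2113  0.2647] F [-0.  -0.1 -2.5] w 0.086 gf 60.1
t [ 0.1676  0.4219 -0.302 ] w [-0.433 -0.104 -0.241] rows 8.7
t [ 0.1746  0.5375 -0.1875] w [-0.433 -0.104 -0.241] rows 9.5
```

Emit:
step_arm([
  {"wx": -0.05, "wy": -0.012, "wz": -0.028, "tx": 0.02, "ty": 0.05, "tz": -0.036, "grip": 0},
  {"wx": -0.433, "wy": -0.104, "wz": -0.241, "tx": 0.168, "ty": 0.422, "tz": -0.302, "grip": 0},
  {"wx": -0.433, "wy": -0.104, "wz": -0.241, "tx": 0.168, "ty": 0.422, "tz": -0.302, "grip": 0},
  {"wx": -0.433, "wy": -0.104, "wz": -0.241, "tx": 0.168, "ty": 0.422, "tz": -0.302, "grip": 0},
  {"wx": -0.433, "wy": -0.104, "wz": -0.241, "tx": 0.168, "ty": 0.422, "tz": -0.302, "grip": 0},
  {"wx": -0.433, "wy": -0.104, "wz": -0.241, "tx": 0.168, "ty": 0.422, "tz": -0.302, "grip": 0},
  {"wx": -0.433, "wy": -0.104, "wz": -0.241, "tx": 0.168, "ty": 0.422, "tz": -0.302, "grip": 0},
  {"wx": -0.433, "wy": -0.104, "wz": -0.241, "tx": 0.168, "ty": 0.422, "tz": -0.302, "grip": 0},
  {"wx": -0.433, "wy": -0.104, "wz": -0.241, "tx": 0.168, "ty": 0.422, "tz": -0.302, "grip": 0},
  {"wx": -0.433, "wy": -0.104, "wz": -0.241, "tx": 0.168, "ty": 0.422, "tz": -0.302, "grip": 0},
])

```text
clock: 7.35
eef_pos: [0.5333, 0.3354, 0.2682]
tcp_rot: [-0.001, -0.002, 0.996, -0.089]
wrist_force: [-0.6, -0.1, -1.4]
gripper_width: 0.086
grasp_force: 60.0
```

```bash
python3 -c "
from mv import *
c=Cam('side'); 
r=robot.trace('frame','side')
st=robot.state();R=q2R(st['tcp_rot'])
for q in r[:2]:
    B=c.cloud(q['pixels']); L=(B-np.array(st['eef_pos']))@R; print(q['conf'],np.percentile(L,[2,50,98],axis=0).round(4))
cv2.imwrite('pics/s2.png',c.img)
rel((PF+[0,-.03,.19],RC),(PF+[0,0,.10],RC),(PF+[0,0,.01],RC))"
```

```text
0.71 [[-0.0622 -0.0052 -0.0072]
 [ 0.0042 -0.0006  0.035 ]
 [ 0.0643  0.0049  0.0748]]
t 7.45 p [0.5341 0.3324 0.2696] F [ 1.3  0.1 -1.9] w 0.079 gf 60.0
t [ 0.0001  0.0005 -0.0013] w [-0.005 -0.     0.   ] rows 0.0
t [0.0001 0.0461 0.0819] w [-0.005 -0.     0.   ] rows 1.5
t [0.     0.0622 0.1704] w [-0.005 -0.     0.   ] rows 2.9
```

View pics/s2.png

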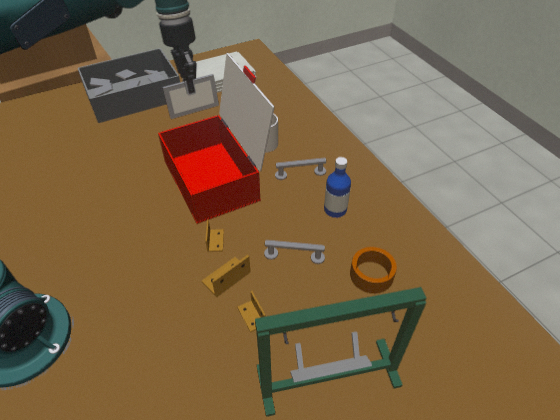

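The side view shows the frame held squarely at (190,95) above the far end of the crate, in line with the crate. Next I lower it.

Emit:
step_arm([
  {"wx": 0, "wy": 0, "wz": 0, "tx": 0, "ty": 0.023, "tz": 0.041, "grip": 0},
  {"wx": 0, "wy": 0, "wz": 0, "tx": 0, "ty": 0.046, "tz": 0.082, "grip": 0},
  {"wx": 0, "wy": 0, "wz": 0, "tx": 0, "ty": 0.054, "tz": 0.126, "grip": 0},
  {"wx": 0, "wy": 0, "wz": 0, "tx": 0, "ty": 0.058, "tz": 0.148, "grip": 0},
  {"wx": 0, "wy": 0, "wz": 0, "tx": 0, "ty": 0.062, "tz": 0.17, "grip": 0},
  {"wx": 0, "wy": 0, "wz": 0, "tx": 0, "ty": 0.062, "tz": 0.17, "grip": 0},
  {"wx": 0, "wy": 0, "wz": 0, "tx": 0, "ty": 0.062, "tz": 0.17, "grip": 0},
])

```text
clock: 8.32
eef_pos: [0.5352, 0.363, 0.094]
tcp_rot: [0.001, 0.001, 0.996, -0.088]
wrist_force: [0.3, 0.3, -2.0]
gripper_width: 0.084
grasp_force: 70.9
```

```bash
python3 -c "
from mv import *
rel((PF,RC),(PF+[0,0,-.003],RC))"
```

```text
t 8.32 p [0.5352 0.363  0.094 ] F [ 0.3  0.3 -2. ] w 0.084 gf 70.9
t [0.0012 0.0025 0.0129] w [-0.002  0.002 -0.002] rows 0.2
t [0.0012 0.003  0.0159] w [-0.002  0.002 -0.002] rows 0.3
```

Emit:
step_arm([
  {"wx": 0, "wy": 0, "wz": 0, "tx": 0, "ty": 0.001, "tz": 0.006, "grip": 0},
  {"wx": 0, "wy": 0, "wz": 0, "tx": 0, "ty": 0.002, "tz": 0.012, "grip": 0},
  {"wx": 0, "wy": 0, "wz": 0, "tx": 0, "ty": 0.002, "tz": 0.012, "grip": 0},
  {"wx": 0, "wy": 0, "wz": 0, "tx": 0, "ty": 0.002, "tz": 0.012, "grip": 0},
])

```text
clock: 8.82
eef_pos: [0.538, 0.3651, 0.0909]
tcp_rot: [0.007, 0.001, 0.996, -0.086]
wrist_force: [-4.1, -4.0, 20.7]
gripper_width: 0.084
grasp_force: 73.7
```

Emit:
step_arm([
  {"wx": 0, "wy": 0, "wz": 0, "tx": 0, "ty": 0, "tz": -0.012, "grip": 0},
  {"wx": 0, "wy": 0, "wz": 0, "tx": 0, "ty": 0, "tz": -0.012, "grip": 0},
  {"wx": 0, "wy": 0, "wz": 0, "tx": 0, "ty": 0, "tz": -0.012, "grip": 0},
])

```text
clock: 9.2
eef_pos: [0.5341, 0.3663, 0.0923]
tcp_rot: [0.001, -0.0, 0.996, -0.089]
wrist_force: [-0.9, 0.4, -2.5]
gripper_width: 0.08
grasp_force: 70.7
```

```bash
python3 -c "
from mv import *
rel()
a=Cam('side');b=Cam('wrist')
A=a.img[40:260,60:340]; A=cv2.resize(A,None,fx=1.43,fy=1.9)
cv2.imwrite('pics/c3.png',np.hstack([A,cv2.resize(b.img,(399,418))[:A.shape[0]]]) if A.shape[0]==418 else A)
print(A.shape)
for q in robot.trace('frame','side')[:2]:
    B=a.cloud(q['pixels']); print(q['conf'],np.percentile(B,[1,50,99],axis=0).round(4))
    st=robot.state();L=(B-np.array(st['eef_pos']))@q2R(st['tcp_rot']); print(np.percentile(L,[1,50,99],axis=0).round(4))
"
```

```text
t 9.2 p [0.5341 0.3663 0.0923] F [-0.9  0.4 -2.5] w 0.08 gf 70.7
(418, 400, 3)
0.59 [[0.4701 0.3471 0.0185]
 [0.53   0.3565 0.0595]
 [0.5974 0.3692 0.1014]]
[[-0.0632 -0.0095 -0.0087]
 [ 0.0042 -0.0038  0.0339]
 [ 0.0641  0.0033  0.0752]]
```

View pics/c3.png

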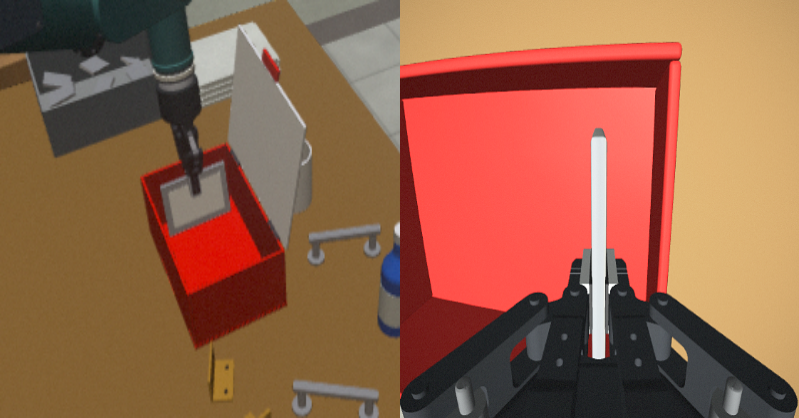

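The left panel shows the frame inside the crate. The right panel shows the gripper's linkage elbow at (665,300), right at the +y rim, and that is what touched at 20 N. I'll stand the frame upright on the floor away from the wall, regrip it higher, then lean it on the wall.

```bash
python3 -c "
from mv import *
RV=down(np.pi/2)
rel(([.534,.325,.10],RV),([.534,.325,.083],RV))"
```

```text
t 9.35 p [0.5341 0.3663 0.0922] F [-0.6 -0.4 -2. ] w 0.086 gf 70.7
t [ 0.0002 -0.042  -0.0004] w [-0.178  0.001  0.001] rows 0.9
t [ 0.0002 -0.039   0.0163] w [-0.178  0.001  0.001] rows 0.9
```

Emit:
step_arm([
  {"wx": 0, "wy": 0, "wz": 0, "tx": 0, "ty": -0.01, "tz": -0.012, "grip": 0},
  {"wx": -0.09, "wy": 0, "wz": 0, "tx": 0, "ty": -0.025, "tz": -0.008, "grip": 0},
  {"wx": -0.178, "wy": 0, "wz": 0, "tx": 0, "ty": -0.042, "tz": 0, "grip": 0},
  {"wx": -0.178, "wy": 0, "wz": 0, "tx": 0, "ty": -0.041, "tz": 0.007, "grip": 0},
  {"wx": -0.178, "wy": 0, "wz": 0, "tx": 0, "ty": -0.04, "tz": 0.013, "grip": 0},
  {"wx": -0.178, "wy": 0, "wz": 0, "tx": 0, "ty": -0.039, "tz": 0.016, "grip": 0},
  {"wx": -0.178, "wy": 0, "wz": 0, "tx": 0, "ty": -0.039, "tz": 0.016, "grip": 0},
])

```text
clock: 10.22
eef_pos: [0.5344, 0.3262, 0.0842]
tcp_rot: [0.001, -0.001, 1.0, 0.001]
wrist_force: [0.6, 0.2, -1.7]
gripper_width: 0.083
grasp_force: 70.9
```

Emit:
step_arm([
  {"wx": 0, "wy": 0, "wz": 0, "tx": 0, "ty": 0, "tz": 0.002, "grip": 0},
  {"wx": 0, "wy": 0, "wz": 0, "tx": 0, "ty": 0, "tz": 0.003, "grip": 0},
  {"wx": 0, "wy": 0, "wz": 0, "tx": 0, "ty": 0, "tz": 0.003, "grip": 0},
  {"wx": 0, "wy": 0, "wz": 0, "tx": 0, "ty": 0, "tz": 0.003, "grip": 0},
])

```text
clock: 10.72
eef_pos: [0.5348, 0.3254, 0.0819]
tcp_rot: [0.002, -0.0, 1.0, 0.001]
wrist_force: [-0.0, 0.1, -1.0]
gripper_width: 0.087
grasp_force: 70.9
```

Emit:
step_arm([
  {"wx": 0, "wy": 0, "wz": 0, "tx": 0, "ty": 0, "tz": 0.001, "grip": 0},
  {"wx": 0, "wy": 0, "wz": 0, "tx": 0, "ty": 0, "tz": 0.002, "grip": 0},
  {"wx": 0, "wy": 0, "wz": 0, "tx": 0, "ty": 0, "tz": 0.002, "grip": 0},
  {"wx": 0, "wy": 0, "wz": 0, "tx": 0, "ty": 0, "tz": 0.002, "grip": 0},
])

```text
clock: 11.22
eef_pos: [0.5352, 0.3255, 0.0811]
tcp_rot: [0.002, -0.0, 1.0, 0.001]
wrist_force: [-1.5, -1.9, 5.3]
gripper_width: 0.077
grasp_force: 72.0
```

Emit:
step_arm([
  {"wx": 0, "wy": 0, "wz": 0, "tx": 0, "ty": 0, "tz": 0, "grip": 0.13},
  {"wx": 0, "wy": 0, "wz": 0, "tx": 0, "ty": 0, "tz": 0, "grip": 0.13},
  {"wx": 0, "wy": 0, "wz": 0, "tx": 0, "ty": 0, "tz": -0.006, "grip": 0.13},
  {"wx": 0, "wy": 0, "wz": 0, "tx": 0, "ty": 0, "tz": -0.014, "grip": 0.13},
  {"wx": 0, "wy": 0, "wz": 0, "tx": 0, "ty": 0, "tz": -0.022, "grip": 0.13},
  {"wx": 0, "wy": 0, "wz": 0, "tx": 0, "ty": 0, "tz": -0.022, "grip": 0.13},
  {"wx": 0, "wy": 0, "wz": 0, "tx": 0, "ty": 0, "tz": -0.022, "grip": 0},
  {"wx": 0, "wy": 0, "wz": 0, "tx": 0, "ty": 0, "tz": -0.022, "grip": 0},
  {"wx": 0, "wy": 0, "wz": 0, "tx": 0, "ty": 0, "tz": -0.022, "grip": 0},
])

```text
clock: 12.35
eef_pos: [0.5353, 0.3257, 0.1031]
tcp_rot: [0.003, -0.0, 1.0, 0.001]
wrist_force: [-0.3, 0.1, 6.2]
gripper_width: 0.069
grasp_force: 61.9
```

```bash
python3 -c "
from mv import *
a=Cam('side')
for q in robot.trace('frame','side')[:1]:
    B=a.cloud(q['pixels']); print(q['conf'],np.percentile(B,[1,50,99],axis=0).round(4))
zc=np.array([0,np.sin(th),np.cos(th)])
P=np.array([.534,.352,.006])+.097*zc
rel((P+[0,0,.012],RC),(P,RC))"
```

```text
0.85 [[0.4714 0.3171 0.0077]
 [0.532  0.3216 0.0499]
 [0.5986 0.3269 0.0904]]
t 12.45 p [0.5353 0.3257 0.1031] F [0.4 0.  4.8] w 0.068 gf 61.9
t [ 0.0013  0.0432 -0.0103] w [0.177 0.005 0.   ] rows 0.9
t [0.0013 0.0431 0.0017] w [0.177 0.005 0.   ] rows 0.9
```

Emit:
step_arm([
  {"wx": 0, "wy": 0, "wz": 0, "tx": 0, "ty": 0.005, "tz": -0.012, "grip": 0},
  {"wx": 0.09, "wy": 0, "wz": 0, "tx": 0, "ty": 0.023, "tz": -0.014, "grip": 0},
  {"wx": 0.177, "wy": 0.003, "wz": 0, "tx": 0, "ty": 0.043, "tz": -0.012, "grip": 0},
  {"wx": 0.177, "wy": 0.003, "wz": 0, "tx": 0, "ty": 0.043, "tz": -0.008, "grip": 0},
  {"wx": 0.177, "wy": 0.003, "wz": 0, "tx": 0, "ty": 0.043, "tz": -0.003, "grip": 0},
  {"wx": 0.177, "wy": 0.003, "wz": 0, "tx": 0, "ty": 0.043, "tz": 0.0, "grip": 0},
  {"wx": 0.177, "wy": 0.003, "wz": 0, "tx": 0, "ty": 0.043, "tz": 0.001, "grip": 0},
  {"wx": 0.177, "wy": 0.003, "wz": 0, "tx": 0, "ty": 0.043, "tz": 0.001, "grip": 0},
])

```text
clock: 13.45
eef_pos: [0.5347, 0.368, 0.1023]
tcp_rot: [0.0, 0.0, 0.996, -0.087]
wrist_force: [-4.2, 0.5, 6.6]
gripper_width: 0.071
grasp_force: 61.9
```

Emit:
step_arm([
  {"wx": 0, "wy": 0, "wz": 0, "tx": 0, "ty": 0, "tz": 0, "grip": 0.13},
  {"wx": 0, "wy": 0, "wz": 0, "tx": 0, "ty": 0, "tz": 0, "grip": 0.16},
  {"wx": 0, "wy": 0, "wz": 0, "tx": 0, "ty": 0, "tz": 0, "grip": 0.18},
  {"wx": 0, "wy": 0, "wz": 0, "tx": 0, "ty": 0.002, "tz": -0.008, "grip": 0.18},
  {"wx": 0, "wy": 0, "wz": 0, "tx": 0, "ty": 0.003, "tz": -0.016, "grip": 0.18},
  {"wx": 0, "wy": 0, "wz": 0, "tx": 0, "ty": 0.003, "tz": -0.024, "grip": 0.18},
  {"wx": 0, "wy": 0, "wz": 0, "tx": 0, "ty": 0, "tz": -0.08, "grip": 0.18},
  {"wx": 0, "wy": 0, "wz": 0, "tx": 0, "ty": 0, "tz": -0.14, "grip": 0.3},
  {"wx": 0, "wy": 0, "wz": 0, "tx": 0, "ty": 0, "tz": -0.19, "grip": 1},
])

```text
clock: 14.58
eef_pos: [0.5346, 0.4019, 0.2917]
tcp_rot: [0.001, -0.0, 0.996, -0.087]
wrist_force: [0.5, 1.1, 0.6]
gripper_width: 0.497
grasp_force: 0.0
```

```bash
python3 -c "
from mv import *
a=Cam('side')
for q in robot.trace('frame','side')[:1]:
    B=a.cloud(q['pixels']); print(q['conf'],np.percentile(B,[1,50,99],axis=0).round(4))
RH=down(np.radians(56))
rel(([.6145,-.0717,.25],RH),([.6145,-.0717,.046],RH))"
```

```text
0.92 [[0.4713 0.3478 0.0084]
 [0.5328 0.3703 0.0465]
 [0.5976 0.3943 0.081 ]]
t 14.68 p [0.5359 0.4033 0.2977] F [0.1 0.3 0.8] w 0.676 gf 0.0
t [-0.0774 -0.4605  0.1266] w [-0.157  0.062  0.592] rows 7.7
t [-0.0747 -0.4268  0.3278] w [-0.157  0.062  0.592] rows 8.7
```

Emit:
step_arm([
  {"wx": -0.04, "wy": 0.015, "wz": 0.148, "tx": 0, "ty": -0.06, "tz": 0.0, "grip": 1},
  {"wx": -0.08, "wy": 0.03, "wz": 0.3, "tx": 0, "ty": -0.12, "tz": 0.02, "grip": 1},
  {"wx": -0.12, "wy": 0.045, "wz": 0.45, "tx": 0, "ty": -0.18, "tz": 0.03, "grip": 1},
  {"wx": -0.157, "wy": 0.062, "wz": 0.592, "tx": 0, "ty": -0.24, "tz": 0.04, "grip": 1},
  {"wx": -0.157, "wy": 0.062, "wz": 0.592, "tx": 0, "ty": -0.3, "tz": 0.05, "grip": 1},
  {"wx": -0.157, "wy": 0.062, "wz": 0.592, "tx": -0.025, "ty": -0.356, "tz": 0.06, "grip": 1},
  {"wx": -0.157, "wy": 0.062, "wz": 0.592, "tx": -0.05, "ty": -0.41, "tz": 0.08, "grip": 1},
  {"wx": -0.157, "wy": 0.062, "wz": 0.592, "tx": -0.077, "ty": -0.455, "tz": 0.17, "grip": 1},
  {"wx": -0.157, "wy": 0.062, "wz": 0.592, "tx": -0.077, "ty": -0.455, "tz": 0.17, "grip": 1},
  {"wx": -0.157, "wy": 0.062, "wz": 0.592, "tx": -0.077, "ty": -0.455, "tz": 0.17, "grip": 1},
])

```text
clock: 15.92
eef_pos: [0.61, -0.0776, 0.195]
tcp_rot: [-0.009, 0.294, 0.956, -0.007]
wrist_force: [-0.8, 0.7, -0.8]
gripper_width: 1.003
grasp_force: 0.0
```

```bash
python3 -c "
from mv import *
c=Cam('wrist')
A=c.cloud(); A=A[(abs(A[:,0]-.615)<.09)&(abs(A[:,1]+.072)<.08)&(A[:,2]>.035)&(A[:,2]<.055)]
print(len(A),cv2.minAreaRect((A[:,:2]*1000).astype(np.float32)),A[:,2].max())
RH=down(np.radians(56))
rel(([.6145,-.0717,.12],RH),([.6145,-.0717,.046],RH))"
```

```text
2486 ((615.3548583984375, -69.82310485839844), (13.843620300292969, 138.53778076171875), 56.77372360229492) 0.048412237943333214
t 15.97 p [ 0.611  -0.0765  0.198 ] F [0.6 0.3 1.2] w 0.999 gf 0.0
t [-0.001   0.0072  0.0779] w [-0.016 -0.01  -0.002] rows 1.3
t [-0.0017  0.0084  0.1518] w [-0.016 -0.01  -0.002] rows 2.4
```

Emit:
step_arm([
  {"wx": -0.016, "wy": -0.01, "wz": 0, "tx": -0.001, "ty": 0.008, "tz": 0.05, "grip": 1},
  {"wx": -0.016, "wy": -0.01, "wz": 0, "tx": -0.001, "ty": 0.008, "tz": 0.09, "grip": 1},
  {"wx": -0.016, "wy": -0.01, "wz": 0, "tx": -0.001, "ty": 0.009, "tz": 0.13, "grip": 1},
  {"wx": -0.016, "wy": -0.01, "wz": 0, "tx": -0.001, "ty": 0.009, "tz": 0.151, "grip": 1},
  {"wx": -0.016, "wy": -0.01, "wz": 0, "tx": -0.001, "ty": 0.009, "tz": 0.151, "grip": 1},
  {"wx": -0.016, "wy": -0.01, "wz": 0, "tx": -0.001, "ty": 0.009, "tz": 0.151, "grip": 0.5},
  {"wx": -0.016, "wy": -0.01, "wz": 0, "tx": -0.001, "ty": 0.009, "tz": 0.151, "grip": 0},
  {"wx": -0.016, "wy": -0.01, "wz": 0, "tx": -0.001, "ty": 0.009, "tz": 0.151, "grip": 0},
  {"wx": -0.016, "wy": -0.01, "wz": 0, "tx": -0.001, "ty": 0.009, "tz": 0.151, "grip": 0},
  {"wx": -0.016, "wy": -0.01, "wz": 0, "tx": -0.001, "ty": 0.009, "tz": 0.151, "grip": 0},
])

```text
clock: 17.23
eef_pos: [0.6162, -0.0708, 0.0496]
tcp_rot: [0.003, 0.293, 0.956, -0.0]
wrist_force: [-0.8, 0.4, 2.5]
gripper_width: 0.147
grasp_force: 59.6
```

```bash
python3 -c "
from mv import *
RH=down(np.pi/2)
st=robot.state()
rel(([.56,-.05,.25],q2R(st['tcp_rot'])),([.534,.05,.25],RH),([.534,.275,.22],RH))"
```

```text
t 17.23 p [ 0.6162 -0.0708  0.0496] F [-0.8  0.4  2.5] w 0.147 gf 59.6
t [ 0.0571 -0.0139 -0.2008] w [0. 0. 0.] rows 3.3
t [ 0.1346  0.0544 -0.2011] w [-0.     0.006 -0.594] rows 4.0
t [ 0.2608  0.2408 -0.1716] w [-0.     0.006 -0.594] rows 6.3
```

Emit:
step_arm([
  {"wx": 0, "wy": 0, "wz": 0, "tx": 0, "ty": 0, "tz": -0.03, "grip": 0},
  {"wx": 0, "wy": 0, "wz": 0, "tx": 0, "ty": 0, "tz": -0.09, "grip": 0},
  {"wx": 0, "wy": 0, "wz": 0, "tx": 0.01, "ty": 0, "tz": -0.15, "grip": 0},
  {"wx": 0, "wy": 0, "wz": -0.15, "tx": 0.04, "ty": 0.01, "tz": -0.19, "grip": 0},
  {"wx": 0, "wy": 0.003, "wz": -0.3, "tx": 0.08, "ty": 0.025, "tz": -0.2, "grip": 0},
  {"wx": 0, "wy": 0.006, "wz": -0.45, "tx": 0.12, "ty": 0.05, "tz": -0.2, "grip": 0},
  {"wx": 0, "wy": 0.006, "wz": -0.594, "tx": 0.15, "ty": 0.09, "tz": -0.2, "grip": 0},
  {"wx": 0, "wy": 0.006, "wz": -0.594, "tx": 0.19, "ty": 0.14, "tz": -0.2, "grip": 0},
  {"wx": 0, "wy": 0.006, "wz": -0.594, "tx": 0.225, "ty": 0.19, "tz": -0.19, "grip": 0},
  {"wx": 0, "wy": 0.006, "wz": -0.594, "tx": 0.26, "ty": 0.24, "tz": -0.172, "grip": 0},
])

```text
clock: 18.48
eef_pos: [0.5338, 0.2741, 0.2203]
tcp_rot: [-0.0, 0.0, 1.0, 0.0]
wrist_force: [0.5, 0.4, -1.3]
gripper_width: 0.151
grasp_force: 58.9
```

Emit:
step_arm([
  {"wx": 0, "wy": 0, "wz": 0, "tx": 0, "ty": 0, "tz": 0.01, "grip": 0},
  {"wx": 0, "wy": 0, "wz": 0, "tx": 0, "ty": 0, "tz": 0.01, "grip": 0},
])

```text
clock: 18.73
eef_pos: [0.533, 0.2717, 0.2081]
tcp_rot: [-0.003, -0.0, 1.0, -0.001]
wrist_force: [-0.4, -0.8, -2.4]
gripper_width: 0.147
grasp_force: 59.1
```

```bash
python3 -c "
from mv import *
RH=down(np.pi/2)
c=Cam('side')
for q in robot.trace('handle','side')[:3]:
    B=c.cloud(q['pixels']); print(q['conf'],np.percentile(B,[2,50,98],axis=0).round(3))
rel(([.534,.275,.15],RH),([.534,.275,.056],RH))"
```

```text
0.79 [[0.701 0.148 0.003]
 [0.766 0.174 0.039]
 [0.829 0.199 0.049]]
0.65 [[0.462 0.254 0.159]
 [0.514 0.266 0.194]
 [0.6   0.286 0.207]]
0.19 [[0.721 0.298 0.003]
 [0.746 0.305 0.049]
 [0.771 0.357 0.09 ]]
t 18.82 p [0.5342 0.2709 0.2103] F [-0.4 -0.3 -1.2] w 0.154 gf 59.1
t [0.0001 0.0041 0.0603] w [-0.001 -0.002 -0.002] rows 1.0
t [-1.000e-04  4.200e-03  1.543e-01] w [-0.001 -0.002 -0.002] rows 2.5
```

Emit:
step_arm([
  {"wx": 0, "wy": 0, "wz": 0, "tx": 0, "ty": 0.003, "tz": 0.04, "grip": 0},
  {"wx": 0, "wy": 0, "wz": 0, "tx": 0, "ty": 0.003, "tz": 0.08, "grip": 0},
  {"wx": 0, "wy": 0, "wz": 0, "tx": 0, "ty": 0.003, "tz": 0.115, "grip": 0},
  {"wx": 0, "wy": 0, "wz": 0, "tx": 0, "ty": 0.003, "tz": 0.14, "grip": 0},
  {"wx": 0, "wy": 0, "wz": 0, "tx": 0, "ty": 0.003, "tz": 0.15, "grip": 0},
  {"wx": 0, "wy": 0, "wz": 0, "tx": 0, "ty": 0.003, "tz": 0.153, "grip": 0},
  {"wx": 0, "wy": 0, "wz": 0, "tx": 0, "ty": 0.003, "tz": 0.153, "grip": 0},
])

```text
clock: 19.7
eef_pos: [0.5348, 0.2751, 0.0589]
tcp_rot: [0.001, 0.0, 1.0, 0.0]
wrist_force: [0.2, -0.1, -1.5]
gripper_width: 0.15
grasp_force: 59.1
```

Emit:
step_arm([
  {"wx": 0, "wy": 0, "wz": 0, "tx": 0, "ty": 0, "tz": 0.002, "grip": 0},
  {"wx": 0, "wy": 0, "wz": 0, "tx": 0, "ty": 0, "tz": 0.004, "grip": 0},
  {"wx": 0, "wy": 0, "wz": 0, "tx": 0, "ty": 0, "tz": 0.005, "grip": 0},
  {"wx": 0, "wy": 0, "wz": 0, "tx": 0, "ty": 0, "tz": 0.005, "grip": 0},
])

```text
clock: 20.2
eef_pos: [0.5343, 0.2754, 0.0546]
tcp_rot: [0.0, -0.0, 1.0, 0.0]
wrist_force: [-2.8, 0.0, 5.2]
gripper_width: 0.148
grasp_force: 60.2
```

Emit:
step_arm([
  {"wx": 0, "wy": 0, "wz": 0, "tx": 0, "ty": 0, "tz": 0, "grip": 0.3},
  {"wx": 0, "wy": 0, "wz": 0, "tx": 0, "ty": 0, "tz": 0, "grip": 0.4},
  {"wx": 0, "wy": 0, "wz": 0, "tx": 0, "ty": 0, "tz": -0.02, "grip": 0.4},
  {"wx": 0, "wy": 0, "wz": 0, "tx": 0, "ty": 0, "tz": -0.07, "grip": 0.4},
  {"wx": 0, "wy": 0, "wz": 0, "tx": 0, "ty": 0, "tz": -0.13, "grip": 0.5},
  {"wx": 0, "wy": 0, "wz": 0, "tx": 0, "ty": 0, "tz": -0.17, "grip": 1},
  {"wx": 0, "wy": 0, "wz": 0, "tx": 0, "ty": 0, "tz": -0.18, "grip": 1},
])

```text
clock: 21.08
eef_pos: [0.5353, 0.2757, 0.2365]
tcp_rot: [0.003, 0.0, 1.0, 0.001]
wrist_force: [0.5, -0.3, -0.3]
gripper_width: 0.902
grasp_force: 0.0
```

```bash
python3 -c "
from mv import *
RH=down(np.radians(106.3))
rel(([.454,-.0773,.19],RH),([.454,-.0773,.056],RH))"
```

```text
t 21.07 p [0.5353 0.2757 0.2365] F [ 0.5 -0.3 -0.3] w 0.902 gf 0.0
t [ 0.0815 -0.3532  0.0451] w [ 0.002  0.006 -0.285] rows 5.8
t [ 0.0823 -0.3535  0.1791] w [ 0.002  0.006 -0.285] rows 6.5
```

Emit:
step_arm([
  {"wx": 0, "wy": 0.006, "wz": -0.14, "tx": 0.014, "ty": -0.06, "tz": 0, "grip": 1},
  {"wx": 0, "wy": 0.006, "wz": -0.285, "tx": 0.028, "ty": -0.12, "tz": 0, "grip": 1},
  {"wx": 0, "wy": 0.006, "wz": -0.285, "tx": 0.042, "ty": -0.18, "tz": 0, "grip": 1},
  {"wx": 0, "wy": 0.006, "wz": -0.285, "tx": 0.056, "ty": -0.24, "tz": 0, "grip": 1},
  {"wx": 0, "wy": 0.006, "wz": -0.285, "tx": 0.07, "ty": -0.3, "tz": 0.02, "grip": 1},
  {"wx": 0, "wy": 0.006, "wz": -0.285, "tx": 0.082, "ty": -0.353, "tz": 0.05, "grip": 1},
  {"wx": 0, "wy": 0.006, "wz": -0.285, "tx": 0.082, "ty": -0.353, "tz": 0.05, "grip": 1},
  {"wx": 0, "wy": 0.006, "wz": -0.285, "tx": 0.082, "ty": -0.353, "tz": 0.05, "grip": 1},
])

```text
clock: 22.08
eef_pos: [0.4515, -0.0775, 0.1814]
tcp_rot: [-0.004, -0.142, 0.99, 0.001]
wrist_force: [0.1, 0.1, 0.7]
gripper_width: 0.996
grasp_force: 0.0
```

```bash
python3 -c "
from mv import *
c=Cam('wrist')
A=c.cloud(); A=A[(abs(A[:,0]-.454)<.08)&(abs(A[:,1]+.077)<.05)&(A[:,2]>.05)&(A[:,2]<.07)]
print(len(A),cv2.minAreaRect((A[:,:2]*1000).astype(np.float32)),A[:,2].max())
RH=down(np.radians(106.3))
rel(([.454,-.0773,.056],RH))"
```

```text
1008 ((454.0238952636719, -75.99351501464844), (100.77276611328125, 5.731842994689941), 16.34395980834961) 0.06416100110585651
t 22.12 p [ 0.4521 -0.077   0.1823] F [ 0.6  0.4 -0.6] w 0.997 gf 0.0
t [-0.0027 -0.0011  0.1262] w [ 0.002 -0.007  0.001] rows 2.0
```

Emit:
step_arm([
  {"wx": 0, "wy": -0.006, "wz": 0, "tx": -0.002, "ty": 0, "tz": 0.05, "grip": 1},
  {"wx": 0, "wy": -0.006, "wz": 0, "tx": -0.002, "ty": 0, "tz": 0.09, "grip": 1},
  {"wx": 0, "wy": -0.006, "wz": 0, "tx": -0.002, "ty": 0, "tz": 0.12, "grip": 1},
  {"wx": 0, "wy": -0.006, "wz": 0, "tx": -0.002, "ty": 0, "tz": 0.125, "grip": 1},
  {"wx": 0, "wy": -0.006, "wz": 0, "tx": -0.002, "ty": 0, "tz": 0.125, "grip": 0.5},
  {"wx": 0, "wy": -0.006, "wz": 0, "tx": -0.002, "ty": 0, "tz": 0.125, "grip": 0},
  {"wx": 0, "wy": -0.006, "wz": 0, "tx": -0.002, "ty": 0, "tz": 0.125, "grip": 0},
  {"wx": 0, "wy": -0.006, "wz": 0, "tx": -0.002, "ty": 0, "tz": 0.125, "grip": 0},
  {"wx": 0, "wy": -0.006, "wz": 0, "tx": -0.002, "ty": 0, "tz": 0.125, "grip": 0},
  {"wx": 0, "wy": -0.006, "wz": 0, "tx": -0.002, "ty": 0, "tz": 0.125, "grip": 0},
])

```text
clock: 23.38
eef_pos: [0.4532, -0.0772, 0.0582]
tcp_rot: [-0.0, -0.142, 0.99, 0.001]
wrist_force: [-1.4, 2.6, 6.1]
gripper_width: 0.061
grasp_force: 59.8
```

```bash
python3 -c "
from mv import *
RH=down(np.pi/2)
rel(([.534,.188,.22],RH),([.534,.188,.07],RH))"
```

```text
t 23.38 p [ 0.4532 -0.0772  0.0582] F [-1.4  2.6  6.1] w 0.061 gf 59.8
t [-0.152   0.2321 -0.1615] w [ 0.001 -0.     0.285] rows 5.1
t [-0.152   0.2318 -0.0115] w [ 0.001 -0.     0.285] rows 4.4
```

Emit:
step_arm([
  {"wx": 0, "wy": 0, "wz": 0, "tx": 0, "ty": 0, "tz": -0.03, "grip": 0},
  {"wx": 0, "wy": 0, "wz": 0, "tx": 0, "ty": 0, "tz": -0.09, "grip": 0},
  {"wx": 0, "wy": 0, "wz": 0, "tx": 0, "ty": 0, "tz": -0.14, "grip": 0},
  {"wx": 0, "wy": 0, "wz": 0.1, "tx": -0.03, "ty": 0.04, "tz": -0.162, "grip": 0},
  {"wx": 0, "wy": 0, "wz": 0.2, "tx": -0.06, "ty": 0.09, "tz": -0.162, "grip": 0},
  {"wx": 0, "wy": 0, "wz": 0.285, "tx": -0.09, "ty": 0.14, "tz": -0.162, "grip": 0},
  {"wx": 0, "wy": 0, "wz": 0.285, "tx": -0.12, "ty": 0.19, "tz": -0.162, "grip": 0},
  {"wx": 0, "wy": 0, "wz": 0.285, "tx": -0.154, "ty": 0.241, "tz": -0.162, "grip": 0},
  {"wx": 0, "wy": 0, "wz": 0.285, "tx": -0.154, "ty": 0.241, "tz": -0.162, "grip": 0},
  {"wx": 0, "wy": 0, "wz": 0.285, "tx": -0.154, "ty": 0.241, "tz": -0.162, "grip": 0},
])

```text
clock: 24.62
eef_pos: [0.5327, 0.1966, 0.2179]
tcp_rot: [-0.002, -0.0, 1.0, -0.001]
wrist_force: [0.0, 0.6, -2.8]
gripper_width: 0.058
grasp_force: 59.8
```

```bash
python3 -c "
from mv import *
RH=down(np.pi/2)
c=Cam('side');t=Cam('top');w=Cam('wrist')
for n,q in (('bracket',c),('handle',c)):
  for r in robot.trace(n,'side')[:4]:
    B=c.cloud(r['pixels']); m=np.median(B,0)
    if m[1]>.1 and m[0]<.65: print(n,r['conf'],np.percentile(B,[2,50,98],axis=0).round(3))
cv2.imwrite('pics/c4.png',np.hstack([cv2.resize(c.img[40:260,100:340],(400,367)),cv2.resize(w.img,(400,367))]))
rel(([.534,.198,.064],RH))"
```

```text
bracket 0.57 [[0.483 0.19  0.162]
 [0.521 0.194 0.187]
 [0.581 0.237 0.222]]
handle 0.69 [[0.465 0.258 0.003]
 [0.53  0.27  0.043]
 [0.6   0.321 0.054]]
t 24.88 p [0.5331 0.1957 0.2197] F [ 0.1 -1.6 -2.7] w 0.06 gf 59.8
t [-0.0011  0.0022  0.1557] w [ 0.001 -0.001 -0.002] rows 2.5
```

View pics/c4.png

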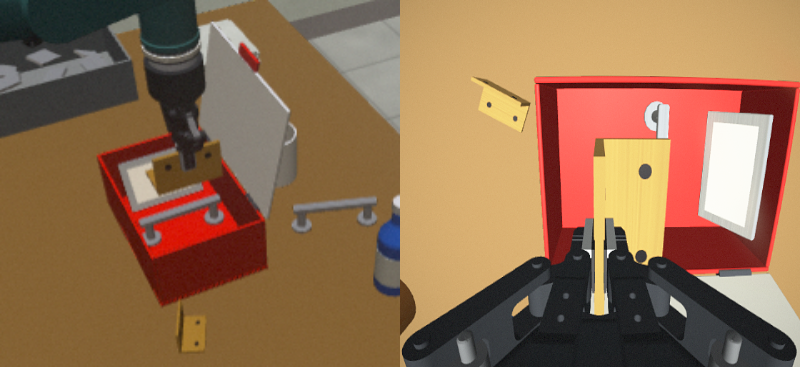

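The left panel shows the frame leaning on the far wall, the handle standing at (180,215) and the bracket held above the crate. The right panel shows the bracket square to the crate. Next I lower it.

Emit:
step_arm([
  {"wx": 0, "wy": 0, "wz": 0, "tx": -0.001, "ty": 0.001, "tz": 0.04, "grip": 0},
  {"wx": 0, "wy": 0, "wz": 0, "tx": -0.001, "ty": 0.001, "tz": 0.08, "grip": 0},
  {"wx": 0, "wy": 0, "wz": 0, "tx": -0.001, "ty": 0.001, "tz": 0.115, "grip": 0},
  {"wx": 0, "wy": 0, "wz": 0, "tx": -0.001, "ty": 0.001, "tz": 0.14, "grip": 0},
  {"wx": 0, "wy": 0, "wz": 0, "tx": -0.001, "ty": 0.001, "tz": 0.15, "grip": 0},
  {"wx": 0, "wy": 0, "wz": 0, "tx": -0.001, "ty": 0.001, "tz": 0.155, "grip": 0},
  {"wx": 0, "wy": 0, "wz": 0, "tx": -0.001, "ty": 0.001, "tz": 0.155, "grip": 0},
])

```text
clock: 25.75
eef_pos: [0.5346, 0.1981, 0.0656]
tcp_rot: [0.0, 0.0, 1.0, 0.001]
wrist_force: [-0.3, 0.3, -3.1]
gripper_width: 0.061
grasp_force: 59.7
```

Emit:
step_arm([
  {"wx": 0, "wy": 0, "wz": 0, "tx": 0, "ty": 0, "tz": 0.002, "grip": 0},
  {"wx": 0, "wy": 0, "wz": 0, "tx": 0, "ty": 0, "tz": 0.003, "grip": 0},
  {"wx": 0, "wy": 0, "wz": 0, "tx": 0, "ty": 0, "tz": 0.003, "grip": 0},
])

```text
clock: 26.12
eef_pos: [0.5347, 0.1984, 0.0632]
tcp_rot: [0.0, 0.0, 1.0, 0.001]
wrist_force: [-0.8, -0.3, 3.9]
gripper_width: 0.057
grasp_force: 60.7
```

Emit:
step_arm([
  {"wx": 0, "wy": 0, "wz": 0, "tx": 0, "ty": 0, "tz": 0, "grip": 0.12},
  {"wx": 0, "wy": 0, "wz": 0, "tx": 0, "ty": 0, "tz": 0, "grip": 0.18},
  {"wx": 0, "wy": 0, "wz": 0, "tx": 0, "ty": 0, "tz": -0.015, "grip": 0.18},
  {"wx": 0, "wy": 0, "wz": 0, "tx": 0, "ty": 0, "tz": -0.05, "grip": 0.18},
  {"wx": 0, "wy": 0, "wz": 0, "tx": 0, "ty": 0, "tz": -0.11, "grip": 0.1},
  {"wx": 0, "wy": 0, "wz": 0, "tx": 0, "ty": 0, "tz": -0.17, "grip": 0},
  {"wx": 0, "wy": 0, "wz": 0, "tx": 0, "ty": -0.06, "tz": -0.21, "grip": 0},
  {"wx": 0, "wy": 0, "wz": 0, "tx": 0, "ty": -0.12, "tz": -0.22, "grip": 0},
  {"wx": 0, "wy": 0, "wz": 0, "tx": 0, "ty": -0.16, "tz": -0.22, "grip": 0},
])

```text
clock: 27.25
eef_pos: [0.5347, 0.0361, 0.285]
tcp_rot: [0.002, 0.0, 1.0, 0.0]
wrist_force: [0.9, -0.2, -0.8]
gripper_width: -0.001
grasp_force: 0.0
```

```bash
python3 -c "
from mv import *
t=Cam('top'); cv2.imwrite('pics/t5.png',t.img[120:330,40:360].repeat(2,0).repeat(2,1))
r=robot.trace('lid','top')[0]; B=t.cloud(r['pixels']); B=B[(B[:,0]<.7)&(B[:,1]<.41)]
A=B-B.mean(0); nn=np.linalg.svd(A,full_matrices=False)[2][2]; print(r['conf'],nn, B.mean(0),np.percentile(B,99.5,axis=0))
print(robot.state()['joints'])
RV=down(np.pi/2)
rel(([.69,.06,.275],RV),([.69,.21,.275],RV))"
```

```text
0.72 [-0.97545703 -0.00173371  0.22018305] [0.64642207 0.26590777 0.21504107] [0.6686449  0.39925182 0.30144339]
[-4.19953284e-02  5.03167819e-02  1.35658606e+00 -1.15005244e-03
  1.73319428e+00 -1.60664498e+00]
t 27.35 p [0.5345 0.0339 0.2834] F [0.7 0.  0.4] w -0.003 gf 0.0
t [-0.1554  0.0271  0.0086] w [-0.001  0.001 -0.006] rows 2.5
t [-0.1544  0.1771  0.0084] w [-0.001  0.001 -0.006] rows 3.8
```

View pics/t5.png

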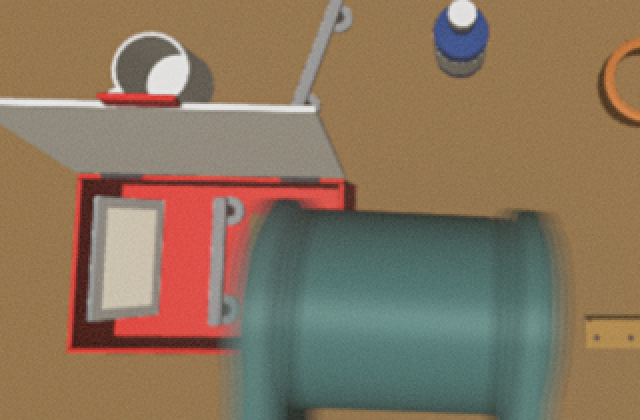

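The top view shows the frame at (125,255) and the handle at (220,260) inside the crate; the arm hides the bracket. The lid stands open, with its top edge at x ≈ 0.67. Next I go round behind it.

Emit:
step_arm([
  {"wx": 0, "wy": 0, "wz": 0, "tx": -0.05, "ty": 0.01, "tz": 0, "grip": 0},
  {"wx": 0, "wy": 0, "wz": 0, "tx": -0.105, "ty": 0.02, "tz": 0, "grip": 0},
  {"wx": 0, "wy": 0, "wz": 0, "tx": -0.158, "ty": 0.027, "tz": 0.008, "grip": 0},
  {"wx": 0, "wy": 0, "wz": 0, "tx": -0.158, "ty": 0.027, "tz": 0.008, "grip": 0},
  {"wx": 0, "wy": 0, "wz": 0, "tx": -0.158, "ty": 0.027, "tz": 0.008, "grip": 0},
  {"wx": 0, "wy": 0, "wz": 0, "tx": -0.158, "ty": 0.027, "tz": 0.008, "grip": 0},
])

```text
clock: 28.1
eef_pos: [0.6914, 0.0653, 0.2759]
tcp_rot: [0.001, -0.0, 1.0, 0.001]
wrist_force: [0.7, 0.8, 0.9]
gripper_width: 0.005
grasp_force: 0.0
```

Emit:
step_arm([
  {"wx": 0, "wy": 0, "wz": 0, "tx": -0.002, "ty": 0.04, "tz": 0, "grip": 0},
  {"wx": 0, "wy": 0, "wz": 0, "tx": -0.002, "ty": 0.08, "tz": 0, "grip": 0},
  {"wx": 0, "wy": 0, "wz": 0, "tx": -0.002, "ty": 0.12, "tz": 0, "grip": 0},
  {"wx": 0, "wy": 0, "wz": 0, "tx": -0.002, "ty": 0.16, "tz": 0, "grip": 0},
  {"wx": 0, "wy": 0, "wz": 0, "tx": -0.002, "ty": 0.16, "tz": 0, "grip": 0},
  {"wx": 0, "wy": 0, "wz": 0, "tx": -0.002, "ty": 0.16, "tz": 0, "grip": 0},
])

```text
clock: 28.85
eef_pos: [0.6937, 0.2245, 0.2754]
tcp_rot: [0.0, 0.0, 1.0, 0.0]
wrist_force: [0.5, -0.6, -0.8]
gripper_width: 0.003
grasp_force: 0.0
```

```bash
python3 -c "
from mv import *
RV=down(np.pi/2)
hx,hz=.6218,.106
L=[]
for ph in (1.7,1.5,1.3,1.1,.9,.7,.5,.35,.2,.1,.0):
    r=.165
    P=np.array([hx-r*np.cos(ph)+.006*np.sin(ph), hz+r*np.sin(ph)+.006*np.cos(ph)])
    # finger left-lower corner at P while steep; centred tip when flat
    L.append(([P[0]+.011,.222,P[1]+.025],RV))
    print(ph,np.round(L[-1][0],3))
rel(*L)"
```

```text
1.7 [0.66  0.222 0.294]
1.5 [0.627 0.222 0.296]
1.3 [0.594 0.222 0.292]
1.1 [0.563 0.222 0.281]
0.9 [0.535 0.222 0.264]
0.7 [0.51  0.222 0.242]
0.5 [0.491 0.222 0.215]
0.35 [0.48  0.222 0.193]
0.2 [0.472 0.222 0.17 ]
0.1 [0.469 0.222 0.153]
0.0 [0.468 0.222 0.137]
t 28.85 p [0.6937 0.2245 0.2754] F [ 0.5 -0.6 -0.8] w 0.003 gf 0.0
t [ 0.0337 -0.0025 -0.0185] w [ 0.001  0.001 -0.   ] rows 0.6
t [ 0.0665 -0.0025 -0.0207] w [ 0.001  0.001 -0.   ] rows 1.1
t [ 0.0992 -0.0025 -0.0163] w [ 0.001  0.001 -0.   ] rows 1.6
t [ 0.1304 -0.0025 -0.0055] w [ 0.001  0.001 -0.   ] rows 2.1
t [ 0.1588 -0.0025  0.0113] w [ 0.001  0.001 -0.   ] rows 2.5
t [ 0.1832 -0.0026  0.0334] w [ 0.001  0.001 -0.   ] rows 3.0
t [ 0.2029 -0.0026  0.0599] w [ 0.001  0.001 -0.   ] rows 3.4
t [ 0.2139 -0.0026  0.082 ] w [ 0.001  0.001 -0.   ] rows 3.7
t [ 0.2215 -0.0026  0.1055] w [ 0.001  0.001 -0.   ] rows 3.9
t [ 0.2246 -0.0026  0.1218] w [ 0.001  0.001 -0.   ] rows 4.1
t [ 0.226  -0.0026  0.1382] w [ 0.001  0.001 -0.   ] rows 4.2
```

Emit:
step_arm([
  {"wx": 0, "wy": 0, "wz": 0, "tx": 0.012, "ty": 0, "tz": -0.015, "grip": 0},
  {"wx": 0, "wy": 0, "wz": 0, "tx": 0.024, "ty": 0, "tz": -0.018, "grip": 0},
  {"wx": 0, "wy": 0, "wz": 0, "tx": 0.036, "ty": 0, "tz": -0.02, "grip": 0},
  {"wx": 0, "wy": 0, "wz": 0, "tx": 0.05, "ty": 0, "tz": -0.021, "grip": 0},
  {"wx": 0, "wy": 0, "wz": 0, "tx": 0.066, "ty": 0, "tz": -0.021, "grip": 0},
  {"wx": 0, "wy": 0, "wz": 0, "tx": 0.083, "ty": 0, "tz": -0.019, "grip": 0},
  {"wx": 0, "wy": 0, "wz": 0, "tx": 0.099, "ty": 0, "tz": -0.016, "grip": 0},
  {"wx": 0, "wy": 0, "wz": 0, "tx": 0.115, "ty": 0, "tz": -0.011, "grip": 0},
  {"wx": 0, "wy": 0, "wz": 0, "tx": 0.13, "ty": 0, "tz": -0.006, "grip": 0},
  {"wx": 0, "wy": 0, "wz": 0, "tx": 0.13, "ty": 0, "tz": -0.006, "grip": 0},
])

```text
clock: 30.1
eef_pos: [0.5625, 0.2249, 0.2799]
tcp_rot: [-0.001, -0.0, 1.0, 0.001]
wrist_force: [-0.7, -0.0, 0.3]
gripper_width: -0.004
grasp_force: 0.0
```

```bash
cat > lid.py <<'E'
from mv import *
for n in ("side","top"):
    t=Cam(n); rs=robot.trace('lid',n)
    if not rs: continue
    B=t.cloud(rs[0]['pixels']); B=B[(B[:,0]<.7)&(B[:,0]>.42)&(B[:,1]<.41)&(B[:,1]>.12)&(B[:,2]>.09)]
    for _ in range(5):
        m=B.mean(0); nn=np.linalg.svd(B-m,full_matrices=False)[2][2]; d=abs((B-m)@nn); B=B[d<max(.003,2*d.std())]
    nn*=np.sign(nn[2]); print(n,len(B),"n",nn.round(3),"angle",round(float(np.arctan2(nn[0],nn[2])),3),m.round(3))
rel()
E
python3 lid.py
```

```text
side 480 n [ 0.884 -0.007  0.468] angle 1.083 [0.568 0.22  0.224]
top 2629 n [ 0.889 -0.003  0.459] angle 1.094 [0.587 0.191 0.187]
t 30.3 p [0.5642 0.225  0.2794] F [-0.2  0.9 -0. ] w 0.002 gf 0.0
```

Emit:
step_arm([
  {"wx": 0, "wy": 0, "wz": 0, "tx": 0.014, "ty": 0, "tz": 0.008, "grip": 0},
  {"wx": 0, "wy": 0, "wz": 0, "tx": 0.028, "ty": 0, "tz": 0.017, "grip": 0},
  {"wx": 0, "wy": 0, "wz": 0, "tx": 0.041, "ty": 0, "tz": 0.028, "grip": 0},
  {"wx": 0, "wy": 0, "wz": 0, "tx": 0.053, "ty": 0, "tz": 0.039, "grip": 0},
  {"wx": 0, "wy": 0, "wz": 0, "tx": 0.063, "ty": 0, "tz": 0.052, "grip": 0},
  {"wx": 0, "wy": 0, "wz": 0, "tx": 0.073, "ty": 0, "tz": 0.065, "grip": 0},
  {"wx": 0, "wy": 0, "wz": 0, "tx": 0.079, "ty": 0, "tz": 0.077, "grip": 0},
  {"wx": 0, "wy": 0, "wz": 0, "tx": 0.084, "ty": 0, "tz": 0.088, "grip": 0},
  {"wx": 0, "wy": 0, "wz": 0, "tx": 0.088, "ty": 0, "tz": 0.098, "grip": 0},
  {"wx": 0, "wy": 0, "wz": 0, "tx": 0.091, "ty": 0, "tz": 0.108, "grip": 0},
])

```text
clock: 31.55
eef_pos: [0.4733, 0.2251, 0.1712]
tcp_rot: [-0.0, 0.0, 1.0, 0.0]
wrist_force: [1.5, -1.8, 1.2]
gripper_width: -0.002
grasp_force: 1.1
```

Emit:
step_arm([
  {"wx": 0, "wy": 0, "wz": 0, "tx": 0.001, "ty": 0, "tz": 0.006, "grip": 0},
  {"wx": 0, "wy": 0, "wz": 0, "tx": 0.002, "ty": 0, "tz": 0.012, "grip": 0},
  {"wx": 0, "wy": 0, "wz": 0, "tx": 0.003, "ty": 0, "tz": 0.018, "grip": 0},
  {"wx": 0, "wy": 0, "wz": 0, "tx": 0.003, "ty": 0, "tz": 0.024, "grip": 0},
  {"wx": 0, "wy": 0, "wz": 0, "tx": 0.003, "ty": 0, "tz": 0.029, "grip": 0},
  {"wx": 0, "wy": 0, "wz": 0, "tx": 0.003, "ty": 0, "tz": 0.032, "grip": 0},
  {"wx": 0, "wy": 0, "wz": 0, "tx": 0.003, "ty": 0, "tz": 0.032, "grip": 0},
])

```text
clock: 32.42
eef_pos: [0.4701, 0.2251, 0.1392]
tcp_rot: [-0.001, 0.0, 1.0, 0.0]
wrist_force: [0.5, 0.8, 0.3]
gripper_width: -0.0
grasp_force: 0.0
```

```bash
python3 lid.py
```

```text
lid.py:7: RuntimeWarning: Mean of empty slice.
  m=B.mean(0); nn=np.linalg.svd(B-m,full_matrices=False)[2][2]; d=abs((B-m)@nn); B=B[d<max(.003,2*d.std())]
  ret = um.true_divide(
Traceback (most recent call last):
  File "lid.py", line 7, in <module>
    m=B.mean(0); nn=np.linalg.svd(B-m,full_matrices=False)[2][2]; d=abs((B-m)@nn); B=B[d<max(.003,2*d.std())]
                    ~~~~~~~~~~~~~~~~~~~~~~~~~~~~~~~~~~~~~~~~~^^^
IndexError: index 2 is out of bounds for axis 0 with size 0
```

Emit:
step_arm([
  {"wx": 0, "wy": 0, "wz": 0, "tx": 0, "ty": 0, "tz": 0.003, "grip": 0},
  {"wx": 0, "wy": 0, "wz": 0, "tx": 0, "ty": 0, "tz": 0.006, "grip": 0},
  {"wx": 0, "wy": 0, "wz": 0, "tx": 0, "ty": 0, "tz": 0.009, "grip": 0},
  {"wx": 0, "wy": 0, "wz": 0, "tx": 0, "ty": 0, "tz": 0.009, "grip": 0},
])

```text
clock: 33.02
eef_pos: [0.4705, 0.2253, 0.1368]
tcp_rot: [0.001, -0.0, 1.0, 0.001]
wrist_force: [-9.8, -3.5, 23.8]
gripper_width: 0.002
grasp_force: 12.0
```

Emit:
step_arm([
  {"wx": 0, "wy": 0, "wz": 0, "tx": 0, "ty": 0, "tz": 0.003, "grip": 0},
  {"wx": 0, "wy": 0, "wz": 0, "tx": 0, "ty": 0, "tz": 0.004, "grip": 0},
  {"wx": 0, "wy": 0, "wz": 0, "tx": 0, "ty": 0, "tz": 0.004, "grip": 0},
  {"wx": 0, "wy": 0, "wz": 0, "tx": 0, "ty": 0, "tz": 0.004, "grip": 0},
])

```text
clock: 33.52
eef_pos: [0.4706, 0.2253, 0.1367]
tcp_rot: [0.002, -0.0, 1.0, 0.001]
wrist_force: [-17.2, -5.8, 38.4]
gripper_width: 0.001
grasp_force: 19.4
```

Emit:
step_arm([
  {"wx": 0, "wy": 0, "wz": 0, "tx": 0, "ty": 0, "tz": -0.01, "grip": 0},
  {"wx": 0, "wy": 0, "wz": 0, "tx": 0, "ty": 0, "tz": -0.05, "grip": 0},
  {"wx": 0, "wy": 0, "wz": 0, "tx": 0.03, "ty": 0, "tz": -0.1, "grip": 0},
  {"wx": 0, "wy": 0, "wz": 0, "tx": 0.09, "ty": 0, "tz": -0.14, "grip": 0},
  {"wx": 0, "wy": 0, "wz": 0, "tx": 0.14, "ty": 0, "tz": -0.15, "grip": 0},
  {"wx": 0, "wy": 0, "wz": 0, "tx": 0.14, "ty": 0, "tz": -0.15, "grip": 0},
])

```text
clock: 34.28
eef_pos: [0.3285, 0.2254, 0.2793]
tcp_rot: [0.002, -0.001, 1.0, 0.002]
wrist_force: [0.4, -0.5, -0.9]
gripper_width: 0.002
grasp_force: 0.0
```

```bash
python3 -c "
from mv import *
for n in('side','top'):
    c=Cam(n); A=c.cloud(); A=A[(A[:,0]>.46)&(A[:,0]<.61)&(A[:,1]>.14)&(A[:,1]<.39)&(A[:,2]>.09)&(A[:,2]<.13)]
    M=np.c_[A[:,:2],np.ones(len(A))]; print(n,len(A),np.linalg.lstsq(M,A[:,2],rcond=None)[0].round(4),np.median(A[:,2]))
    if n=='side': cv2.imwrite('pics/s6.png',c.img)
rel()"
```

```text
side 3586 [-0.0023  0.0024  0.1133] 0.11268186764051658
top 9411 [-0.0012 -0.0009  0.1128] 0.11194555914949755
t 34.38 p [0.3303 0.2251 0.2768] F [0.5 0.1 0.2] w -0.001 gf 0.0
```

View pics/s6.png

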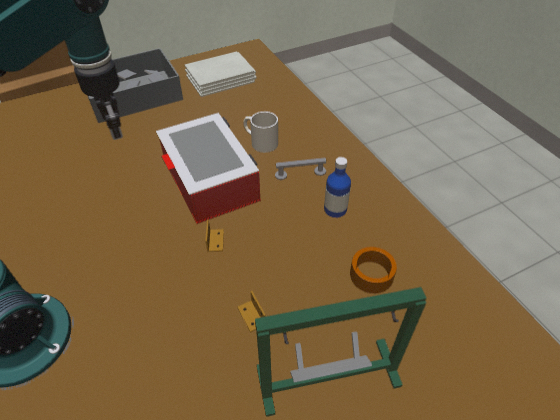

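The lid is shut and level: its top is at z = 0.112 and the slope is about zero. The crate is closed at (210,160), the mug, bottle and tape are where they were, and the gripper is clear, so I'm handing in.

```bash
python3 -c "
from bench import robot
print(robot.job_done())"
```

```text
the job is handed in; nothing more can be done
None
```

The frame, handle and bracket are in the crate, the lid is pressed fully shut (level at 0.112 m), and the bottle, tape and mug were not touched; I handed the job in at about 34 s of the 72 s, and no verdict came back.

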